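# Put the pressing weights on the right glue-ups

## Task

The three steel pressing weights have been set down on the wrong glued-up panels: swap them round so that the largest weight stands in the middle of the largest panel, the medium one on the medium panel and the smallest on the smallest panel. The empty rubber mat is free if you need to park a weight on the way. The glue is still wet, so set the weights down gently, do not drop them or shove the panels, and leave the tin, the glue bottle and the cup standing where they are.

Things in the scene. Friction and masses are not known exactly. Their poses are not given: they have to be found in the camera images.
- weight_large: Largest pressing weight: steel disc 84 mm in diameter, 20 mm thick, 0.7 to 0.96 kg; on it a 16 mm neck, 8 mm high, then a round black plastic knob 30 mm in diameter, 32 mm tall. Whole height 60 mm; grip it by the knob, 48 mm above the underside. Origin: centre of the underside; z up. It starts standing on the small panel, within 8 mm of its middle.
- weight_medium: Medium pressing weight: steel disc 66 mm in diameter, 18 mm thick, 0.39 to 0.59 kg; on it a 16 mm neck, 8 mm high, then a round black plastic knob 30 mm in diameter, 32 mm tall. Whole height 58 mm; grip it by the knob, 46 mm above the underside. Origin: centre of the underside; z up. It starts standing on the large panel, within 8 mm of its middle.
- weight_small: Smallest pressing weight: steel disc 48 mm in diameter, 15 mm thick, 0.19 to 0.29 kg; on it a 16 mm neck, 8 mm high, then a round black plastic knob 30 mm in diameter, 32 mm tall. Whole height 55 mm; grip it by the knob, 43 mm above the underside. Origin: centre of the underside; z up. It starts standing on the medium panel, within 8 mm of its middle.
- panel_large: Largest glued-up wooden panel, 180 x 140 mm along its own x and y, 20 mm thick: a pale plywood face on a browner backing, white beads of glue at the seam. It lies loose and flat on the bench. Origin: centre of its underside (its top face is 20 mm above); z up.
- panel_medium: Medium glued-up wooden panel, 140 x 110 mm along its own x and y, 20 mm thick: a pale plywood face on a browner backing, white beads of glue at the seam. It lies loose and flat on the bench. Origin: centre of its underside (its top face is 20 mm above); z up.
- panel_small: Smallest glued-up wooden panel, 110 x 100 mm along its own x and y, 20 mm thick: a pale plywood face on a browner backing, white beads of glue at the seam. It lies loose and flat on the bench. Origin: centre of its underside (its top face is 20 mm above); z up.
- mat: Square of black rubber matting, 120 x 120 mm, 4 mm thick, fixed flat on the bench and empty: a spare spot to park a weight. Origin: centre of its underside.
- tin: Bystander: small closed steel paint tin with a white band and green drips, 86 mm in diameter, 100 mm tall, standing loose. Origin: centre of its underside.
- glue: Bystander: white plastic glue bottle with a red cap, 58 mm in diameter, 140 mm tall, standing loose. Origin: centre of its underside.
- cup: Bystander: clear plastic mixing cup, 72 mm across the rim, 85 mm tall, a little dried blue paint in it and a stirring stick that leans out to 130 mm height, standing loose. Origin: centre of its underside.
There are look-alikes about, which are no part of the job. What is shaped like the weight_large but orange, purple or turquoise is not meant.

How it is judged (in metres and radians):
At the end, for the whole second after the job is handed in: Each weight stands upright on the top face of the panel of its own size rank, its centre within 15 mm of the panel's centre, released and at rest, and the panels lie flat (horizontal distance between weight_large and panel_large below 0.015 m and z of weight_large in the frame of panel_large between 0.015 and 0.025 m and angle between each of weight_large, weight_medium, weight_small's own z axis and vertical below 0.1 rad and linear speed of each of weight_large, panel_large, weight_medium, panel_medium, weight_small, panel_small below 0.02 m/s and angle between each of panel_large, panel_medium, panel_small's own z axis and vertical below 0.05 rad and horizontal distance between weight_medium and panel_medium below 0.015 m and z of weight_medium in the frame of panel_medium between 0.015 and 0.025 m and horizontal distance between weight_small and panel_small below 0.015 m and z of weight_small in the frame of panel_small between 0.015 and 0.025 m); the robot touches nothing.
It fails at once if a panel is shoved more than 12 mm from where it lay (distance of any of panel_large, panel_medium, panel_small from where it was at the start of the episode above 0.012 m).
It fails at once if a weight is dropped or slammed down: it moves faster than 0.5 m/s with its underside less than 50 mm above the bench (a fall of about 20 mm does it) ((height (world z) of weight_large below 0.05 m and linear speed of weight_large above 0.5 m/s) or (height (world z) of weight_medium below 0.05 m and linear speed of weight_medium above 0.5 m/s) or (height (world z) of weight_small below 0.05 m and linear speed of weight_small above 0.5 m/s)).
It fails at once if the tin, the glue bottle or the cup is knocked over or pushed more than 30 mm (distance of any of tin, glue, cup from where it was at the start of the episode above 0.03 m or angle between any of tin, glue, cup's own z axis and vertical above 0.4 rad).
It also fails if it takes over 120 s, if anything falls off the work surface, if the arm or the gripper's body presses on something with over 40 N, if the wrist force passes 120 N, or if a joint passes its speed limit or range.

## Robot

A 6-joint arm with a two-finger parallel gripper is mounted at the origin on the work surface. World frame = base frame: x ahead of the robot, y to its left, z up, the work surface at z = 0. Lengths are in mm, angles in degrees, forces in N, time in s.
With the tool pointing down it reaches from about 225 to 875 mm from the base axis. Payload 3.4 kg.
Tool frame: the origin (TCP) lies midway between the tips of the shut fingers; the grasp point (between the pads) lies 19 mm behind it; z points along the fingers, y is the line along which they close (so a half turn about z gives the same grasp; the last joint's range is limited). The gripper opens to 85 mm and grips with 20 to 120 N. Pads are 22 mm wide; open, the fingers measure 114 mm over their backs; the gripper's body (76 mm by 85 mm) begins 54 mm behind the grasp point. The pads swing forward as they close: fully open they stand 13 mm farther back than shut.
Start: joints at [69.099, 15.808, 86.224, -0, 77.962, -6.933], TCP at [138.815, 558.026, 231.328] pointing down, gripper open.
Joint ranges: [-165.64, 165.64], [-43.16, 119.46], [12.63, 154.43], [-67.54, 247.53], [6.08, 155.33], [-154.97, 154.97]. Speed limits (degrees/s): [147.25, 147.25, 180, 180, 180, 180].

## Interface

Orientations are given as a 3x3 rotation matrix whose columns are the frame's x, y, z axes.
In Python, from rig import robot, hand, planner, snapshot, camera_params, order, models gives the robot as it stands. Calls block until the motion is done:
- robot.move_pose(position, orientation): joint-space move of the TCP to a pose.
- robot.line_to(position, frame=None, max_speed=150): straight line of the TCP; frame=None keeps the orientation; max_speed is the mean speed in mm/s.
- robot.move_j(angles): joint-space move.
- hand.gripper_open() and hand.gripper_close(f_grip=None): open the fingers fully, or close them until they stop; f_grip is the grip in N (None keeps the last).
- robot.pause(seconds).
- planner.ik(position, orientation): joint angles nearest the present ones, or None.
- snapshot(name): name is "scene" or "top" or "wrist"; returns the picture (384x512x3 uint8, blue, green, red); there is no depth.
- camera_params(name): a dict with "fx", "fy", "cx", "cy" (pixels), "D" ([k1, k2, p1, p2, k3] as OpenCV has them; the pictures are not rectified), "R" (3x3) and "t" (3): a world point X has camera coordinates R X + t. Camera axes: x right, y down, z forward; pixel columns grow to the right and rows downward; lengths in mm; the calibration is good to about 2 mm. A picture is of the moment at which its call begins: read the wrist's pose just before it. camera_params takes no time and is no camera call; for the wrist camera it gives the pose at the moment of the call.
A pose or a line that the arm cannot do raises robot.IKError and nothing moves.
- order.finish_job(): hands the job in; it is judged then, once.
Trained networks look in the newest picture that a camera, given by its name, has taken for a name from the list of things; names that differ only in an ending like _2 or _b are one class to them, and where a whole thing is asked for, a point or a joint stands for the part that bears it (a point fixed in the world has none). Each returns a list of dicts, best first, with "score" (0 to 1); they miss things now and then, are a little off and sometimes report something else, mostly with a low value. They report only what shows in the picture. A call takes as long as a camera call. They do not tell look-alikes from the thing itself.
- models.spot_in(camera, label): "at" ([row, column] in pixels, amid what is visible of it).
- models.silhouettes(camera, label): "region" (384x512 bool, what is visible of it) and "at" ([row, column] in pixels, amid what is visible of it).
- models.mark_of(camera, label): "at" ([row, column] in pixels: a listed point, or the origin of a listed thing).
Readings, each from a call of its own:
- robot.current_clock(): time.
- robot.current_qpos(): joint angles.
- robot.current_qvel(): joint speeds.
- robot.current_joint_torque(): joint torques, N m.
- robot.current_tcp_pos(): TCP position.
- robot.current_tcp_rot(): TCP orientation.
- robot.current_wrist_force(): force on the tool from outside, world axes, zero at the start.
- robot.current_torque(): the same for the moment, N m.
- robot.current_opening(): finger opening in mm.
- robot.current_grip_force(): force on a finger pad.
Only numpy, scipy, OpenCV 4.12 (cv2) and the standard library are available. Lean on these libraries where they do the work, as an engineer would, in place of code of your own. Each camera call takes 0.05 s, during which the arm holds its last target. There are 200 camera calls.

## Working session

There is one attempt and no reset: what is moved stays moved. The work goes in short steps, each a Python script; the robot and the scene stay as the last script left them, time stands still between calls to the robot, and variables do not carry over. Pictures are saved under pics/ and viewed, at most 14 in all, crops included, and the job is handed in when it is done.

```bash
mkdir -p pics; python3 - <<'E'
from rig import *
import cv2,numpy as np
for n in ("top","scene"):
    im=snapshot(n); cv2.imwrite(f"pics/{n}0.png",im)
    p=camera_params(n); print(n,p)
    for l in ["weight_large","weight_medium","weight_small","panel_large","panel_medium","panel_small","mat","tin","glue","cup"]:
        print(l,[(np.round(d["at"],1).tolist(),round(d["score"],2)) for d in models.mark_of(n,l)][:4])
E
```

```text
top {'fx': 397.67960361647874, 'fy': 397.67960361647874, 'cx': 257.01657344860615, 'cy': 190.8266773805525, 'D': array([-0.05182739,  0.        ,  0.        ,  0.        ,  0.        ]), 'R': array([[-1.62558764e-02, -9.99864298e-01, -2.67077901e-03],
       [-9.79334740e-01,  1.64605408e-02, -2.01575093e-01],
       [ 2.01591701e-01, -6.61193128e-04, -9.79469422e-01]]), 't': array([-55.70991491, 522.05358479, 940.77116898])}
weight_large [([227.3, 415.7], 0.73), ([180.7, 414.8], 0.66), ([158.4, 310.4], 0.57)]
weight_medium [([220.6, 270.0], 0.86)]
weight_small [([243.4, 357.9], 0.74), ([146.4, 180.4], 0.72), ([213.6, 95.8], 0.71)]
panel_large [([222.7, 273.6], 0.84)]
panel_medium [([149.8, 183.7], 0.64)]
panel_small [([165.7, 364.8], 0.83)]
mat [([213.0, 95.7], 0.76), ([219.5, 272.7], 0.28)]
tin [([147.6, 98.4], 0.73)]
glue [([145.5, 268.6], 0.56)]
cup [([243.0, 355.9], 0.76)]
scene {'fx': 495.54795914265884, 'fy': 495.54795914265884, 'cx': 256.03736444642334, 'cy': 197.36204668340264, 'D': array([-0.13491969,  0.        ,  0.        ,  0.        ,  0.        ]), 'R': array([[-0.73931727,  0.67326066,  0.01140446],
       [ 0.45807895,  0.51529246, -0.72431854],
       [-0.49353181, -0.53027706, -0.68937115]]), 't': array([ 427.81377176, -162.25950472, 1617.71145898])}
weight_large [([202.7, 196.4], 0.74), ([133.6, 190.5], 0.67), ([167.8, 174.4], 0.65)]
weight_medium [([188.8, 265.1], 0.73), ([342.9, 334.5], 0.49)]
weight_small [([272.5, 268.6], 0.9)]
panel_large [([196.3, 266.5], 0.96)]
panel_medium [([276.5, 274.2], 0.76)]
panel_small [([173.2, 179.3], 0.75)]
mat [([298.2, 386.6], 0.55)]
tin [([343.5, 335.0], 0.83)]
glue [([228.2, 207.7], 0.83)]
cup [([152.9, 229.7], 0.77)]
```

View pics/top0.png

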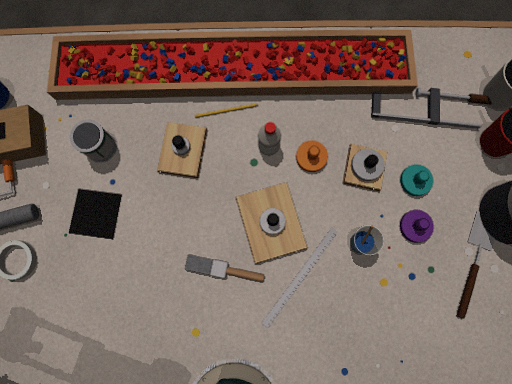

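View pics/scene0.png

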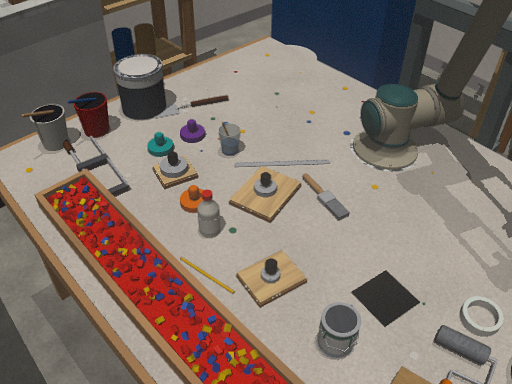

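The top picture shows medium weight on the large panel (221,272), small on the medium panel (146,181), large on the small panel (165,370), and the mat empty at (213,96). The orange, purple and turquoise ones are decoys. I'll fit projected models to silhouettes from both cameras next.

```bash
cat > h.py <<'E'
from rig import *
import cv2,numpy as np
from scipy.optimize import minimize
def proj(X,p):
    return cv2.projectPoints(np.asarray(X,float),cv2.Rodrigues(p["R"])[0],p["t"],np.array([[p["fx"],0,p["cx"]],[0,p["fy"],p["cy"]],[0,0,1]]),p["D"])[0][:,0]
def ray(at,p,z):
    K=np.array([[p["fx"],0,p["cx"]],[0,p["fy"],p["cy"]],[0,0,1]])
    u=cv2.undistortPoints(np.array([[[at[1],at[0]]]],float),K,p["D"])[0,0]
    d=p["R"].T@np.r_[u,1]; c=-p["R"].T@p["t"]
    return (c+d*(z-c[2])/d[2])[:2]
def box(q,L,W):
    c,s=np.cos(q[2]),np.sin(q[2])
    return [(q[0]+c*a-s*b,q[1]+s*a+c*b,z) for z in (0,20) for a in(-L/2,L/2) for b in(-W/2,W/2)]
def circ(x,y,r,z): return [(x+r*np.cos(t),y+r*np.sin(t),z) for t in np.linspace(0,2*np.pi,24,endpoint=False)]
S=8
def fill(parts,p):
    m=np.zeros((384*2,512*2),np.uint8)
    for X in parts:
        h=cv2.convexHull((proj(X,p)).astype(np.float32))[:,0]
        cv2.fillConvexPoly(m,np.round((h*2+.5)*256).astype(np.int32),255,shift=8)
    return cv2.resize(m,(512,384),interpolation=cv2.INTER_AREA)/255.
def iou(m,r): return np.minimum(m,r).sum()/np.maximum(m,r).sum()
WT={"weight_large":(42,20),"weight_medium":(33,18),"weight_small":(24,15)}
PN={"panel_large":(180,140),"panel_medium":(140,110),"panel_small":(110,100)}
def wparts(x,y,n,z0):
    r,t=WT[n]
    return [circ(x,y,r,z0)+circ(x,y,r,z0+t),circ(x,y,8,z0+t)+circ(x,y,8,z0+t+8),circ(x,y,15,z0+t+8)+circ(x,y,15,z0+t+40)]
def nm(f,x0,st):
    return minimize(f,x0,method="Nelder-Mead",options=dict(initial_simplex=np.vstack([x0]+[np.array(x0)+np.eye(len(x0))[i]*s for i,s in enumerate(st)]),xatol=.02,fatol=1e-5,maxiter=200))
def region(cam,label,near,p,z):
    best=None
    for d in models.silhouettes(cam,label):
        e=np.hypot(*(ray(d["at"],p,z)-near))
        if e<45 and (best is None or e<best[0]): best=(e,d["region"])
    return None if best is None else best[1].astype(np.uint8)
def fitpanel(cam,n,near,wname,p):
    """panel and weight masks joined, against box+weight drawn"""
    r=region(cam,n,near,p,20)
    if r is None: return None
    w=region(cam,wname,near,p,40) if wname else None
    ign=np.zeros(r.shape,bool) if w is None else cv2.dilate(w,np.ones((5,5),np.uint8))>0
    r=r.astype(float)*~ign
    f=lambda q:1-iou(fill([box(q,*PN[n])],p)*~ign,r)
    return min((nm(f,[near[0],near[1],a],[8,8,.15]) for a in np.radians([-60,-30,0,30,60,90])),key=lambda o:o.fun)
def fitweight(cam,n,near,z0,p):
    r=region(cam,n,near,p,z0+30)
    if r is None: return None
    return nm(lambda q:1-iou(fill(wparts(q[0],q[1],n,z0),p),r.astype(float)),list(near),[8,8])
E
python3 - <<'E'
from h import *
near={"panel_large":((222.7,273.6),"weight_medium"),"panel_medium":((149.8,183.7),"weight_small"),"panel_small":((165.7,364.8),"weight_large")}
pt=camera_params("top")
for cam in("top","scene"):
    snapshot(cam); p=camera_params(cam)
    for n,(at,w) in near.items():
        N=ray(at,pt,10)
        o=fitpanel(cam,n,N,w,p); print(cam,n,o and (o.x[:2].round(1),np.degrees(o.x[2]).round(1),round(o.fun,3)))
        o=fitweight(cam,w,N,20,p); print("   ",w,o and (o.x.round(1),round(o.fun,3)))
for n,at,z in [("mat",(213,95.7),4),("tin",(147.6,98.4),0),("glue",(145.5,268.6),0),("cup",(243,355.9),0),("turq",(180.7,414.8),0),("purple",(227.3,415.7),0),("orange",(158.4,310.4),0)]:
    print(n,ray(at,pt,z).round(0))
E
```

```text
top panel_large (array([448.4, -98.4]), np.float64(15.4), np.float64(0.095))
    weight_medium (array([ 448.5, -102. ]), np.float64(0.057))
top panel_medium (array([646.8, 133.4]), np.float64(-9.2), np.float64(0.062))
    weight_small (array([653.3, 134.8]), np.float64(0.123))
top panel_small (array([ 590.4, -350.3]), np.float64(-15.2), np.float64(0.178))
    weight_large (array([ 591.6, -353. ]), np.float64(0.075))
scene panel_large (array([449.6, -99.7]), np.float64(16.6), np.float64(0.047))
    weight_medium (array([ 449.4, -104. ]), np.float64(0.099))
scene panel_medium (array([650.1, 132.6]), np.float64(-10.0), np.float64(0.093))
    weight_small (array([655.2, 132.5]), np.float64(0.125))
scene panel_small None
    weight_large (array([ 593.3, -353.8]), np.float64(0.069))
mat [479. 359.]
tin [659. 366.]
glue [656. -98.]
cup [ 391. -317.]
turq [ 552. -486.]
purple [ 428. -476.]
orange [ 618. -209.]
```

```bash
cat > m.py <<'E'
from h import *
R=np.array([[1,0,0],[0,-1,0],[0,0,-1]],float)   # fingers close along world y
H=250
GR={"weight_large":48,"weight_medium":46,"weight_small":43}
def st(tag): print(tag,robot.current_tcp_pos().round(1) if hasattr(robot.current_tcp_pos(),'round') else robot.current_tcp_pos(),"open",round(robot.current_opening(),1),"F",np.round(robot.current_wrist_force(),1),"t",round(robot.current_clock(),1))
def pick(n,xy,z0):
    z=z0+GR[n]-19
    robot.line_to([*xy,z+70],R,200); robot.line_to([*xy,z],R,80)
    hand.gripper_close(60); st("gripped")
    robot.line_to([*xy,z+5],R,25); robot.line_to([*xy,H],R,120); st("lifted "+n)
def place(n,xy,z0):
    z=z0+GR[n]-19
    robot.line_to([*xy,H],R,250); robot.line_to([*xy,z+25],R,120); robot.line_to([*xy,z+4],R,30)
    robot.pause(.3); f0=robot.current_wrist_force()[2]
    for d in np.arange(3,-3.5,-.75):
        robot.line_to([*xy,z+d],R,10); robot.pause(.1)
        if robot.current_wrist_force()[2]-f0>1.5: break
    print("contact at",d); st("down")
    hand.gripper_open(); robot.pause(.2)
    robot.line_to([*xy,z+70],R,60); robot.line_to([*xy,H],R,200); st("clear")
def look(xy,name):
    p=camera_params("wrist"); im=snapshot("wrist"); cv2.imwrite(f"pics/{name}.png",im); return p
E
python3 - <<'E'
from m import *
for xy in [(654,133.5),(479,359),(449,-103),(592,-353)]:
    print(xy,[None if q is None else np.round(q) for q in (planner.ik([*xy,z],R) for z in(30,H))])
print(robot.current_tcp_rot())
robot.move_pose([654,133.5,H],R); st("above")
p=look(None,"w_m"); o=fitpanel("wrist","panel_medium",[648.5,133],"weight_small",p); print(o and (o.x,o.fun)); o=fitweight("wrist","weight_small",[654,133.5],20,p); print(o and (o.x,o.fun))
E
```

```text
(654, 133.5) [array([ 6., 32., 89., -0., 58., 96.]), array([ 6., 23., 72., -0., 85., 96.])]
(479, 359) [array([ 30.,  28.,  99.,  -0.,  53., 120.]), array([ 30.,  17.,  81.,  -0.,  81., 120.])]
(449, -103) [array([-22.,  18., 116.,  -0.,  45.,  68.]), array([-22.,   5.,  97.,  -0.,  78.,  68.])]
(592, -353) [array([-37.,  34.,  86.,  -0.,  60.,  53.]), array([-37.,  25.,  69.,  -0.,  86.,  53.])]
[[-9.70426136e-01  2.41398247e-01  3.93750201e-05]
 [ 2.41398250e-01  9.70426118e-01  1.84586673e-04]
 [ 6.34835146e-06  1.88632793e-04 -9.99999982e-01]]
above [653.7 134.4 250.1] open 85.4 F [-0.4  0.6  0.2] t 4.4
(array([ 6.48708504e+02,  1.34674474e+02, -1.77447553e-01]), np.float64(0.05601784535320675))
(array([652.42190552, 134.85707092]), np.float64(0.06538718200141636))
```

View pics/w_m.png

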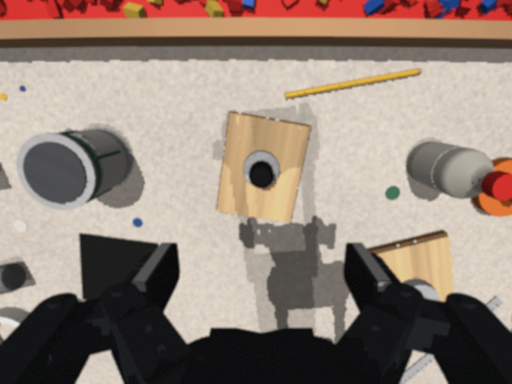

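The wrist view shows the small weight at about (172,262), off-centre on the medium panel, and the fit agrees with the overhead one within 2 mm. Next I park the small weight on the mat.

```bash
python3 - <<'E'
from m import *
pick("weight_small",(653,134.4),20)
if robot.current_opening()>25: place("weight_small",(479,359),4)
robot.line_to([449,-102,H],R,300); st("L")
p=look(None,"w_l"); o=fitpanel("wrist","panel_large",[449,-99],"weight_medium",p); print(o and (o.x,o.fun)); o=fitweight("wrist","weight_medium",[449,-103],20,p); print(o and (o.x,o.fun))
E
```

```text
gripped [653.2 134.6  44.6] open 28.3 F [-1.4  0.5  3.9] t 7.0
lifted weight_small [652.6 134.3 249.1] open 28.1 F [ 0.1 -0.1 -3.2] t 9.2
contact at 0.0
down [479.1 359.1  28.5] open 28.2 F [-1.4 -0.7  4. ] t 15.2
clear [478.3 358.6 248.6] open 85.4 F [ 0.2  0.  -1. ] t 18.2
L [ 448.8 -101.1  249.9] open 85.3 F [-0.1  0.6  0.1] t 19.9
(array([ 4.49290628e+02, -9.85593054e+01,  2.66665810e-01]), np.float64(0.046403908613261824))
(array([ 448.92577648, -101.24628305]), np.float64(0.05260102784042597))
```

View pics/w_l.png

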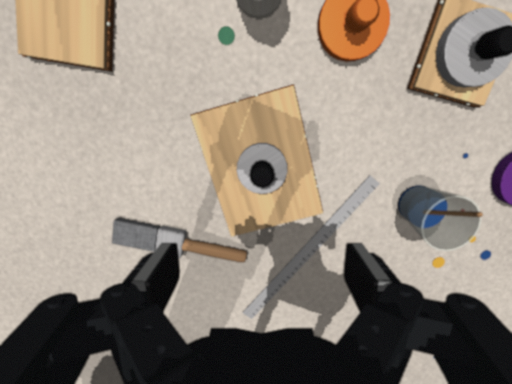

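The medium weight shows at (168,262) on the large panel, matching the fit. Next: move the medium weight, then measure the small panel and large weight.

```bash
python3 - <<'E'
from m import *
pick("weight_medium",(449,-101.5),20)
assert robot.current_opening()>25
place("weight_medium",(648.7,134),20)
p=look(None,"w_m2"); o=fitweight("wrist","weight_medium",[648.7,134],20,p); print(o and (o.x,o.fun))
o=fitpanel("wrist","panel_medium",[648.5,133],"weight_medium",p); print(o and (o.x,o.fun))
robot.line_to([592,-353,H],R,300); st("S")
p=look(None,"w_s"); o=fitpanel("wrist","panel_small",[590,-350],"weight_large",p); print(o and (o.x,o.fun)); o=fitweight("wrist","weight_large",[592,-353],20,p); print(o and (o.x,o.fun))
E
```

```text
gripped [ 449.1 -101.5   47.4] open 28.3 F [0.3 0.9 6. ] t 22.5
lifted weight_medium [ 448.6 -101.4  249.3] open 28.2 F [-0.5  0.9 -4.5] t 24.7
contact at 0.0
down [648.8 134.   47.5] open 28.3 F [-0.1  1.1 -0.2] t 30.6
clear [647.9 133.9 248.6] open 85.4 F [-0.1 -0.2 -0.4] t 33.5
(array([647.94887387, 134.12855675]), np.float64(0.03458558256772437))
(array([ 6.48712674e+02,  1.34748844e+02, -1.70576718e-01]), np.float64(0.04436282049888096))
S [ 592.3 -351.5  250.2] open 85.2 F [ 0.1 -0.1  0.3] t 35.5
(array([ 5.91792538e+02, -3.51963693e+02, -2.21844438e-01]), np.float64(0.12946731851175697))
(array([ 592.12807605, -352.644066  ]), np.float64(0.023628678482910392))
```

View pics/w_s.png

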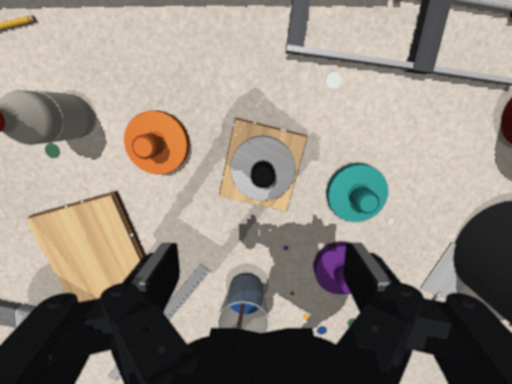

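The medium weight is centred on its panel. The large weight is at (170,262) and the fingers have clear room around it. I'll move it, then fetch the small weight from the mat.

```bash
python3 - <<'E'
from m import *
pick("weight_large",(592,-353),20)
assert robot.current_opening()>25
place("weight_large",(449.3,-99),20)
p=look(None,"w_l2"); o=fitweight("wrist","weight_large",[449,-99],20,p); print(o and (o.x,o.fun))
o=fitpanel("wrist","panel_large",[449,-99],"weight_large",p); print(o and (o.x,o.fun))
robot.line_to([592,-353,H],R,300)
p=look(None,"w_s2"); o=fitpanel("wrist","panel_small",[591,-352],None,p); print("S",o and (o.x,o.fun))
robot.line_to([478,0,H],R,400);robot.line_to([479,359,H],R,400)
p=look(None,"w_mat"); o=fitweight("wrist","weight_small",[478,359],4,p); print(o and (o.x,o.fun)); st("")
E
```

```text
gripped [ 592.2 -352.8   49.6] open 28.0 F [-0.1  1.3  2.8] t 38.1
lifted weight_large [ 591.7 -352.7  248.9] open 28.0 F [-0.4  0.4 -7.6] t 40.2
contact at 0.75
down [449.3 -99.   49.7] open 28.8 F [ 0.2  0.2 -6.8] t 45.7
clear [448.5 -98.7 248.9] open 85.5 F [-0.4  0.1 -0. ] t 48.6
(array([449.61763217, -99.04730069]), np.float64(0.025937407801450152))
(array([ 4.49301330e+02, -9.81165026e+01,  2.73589668e-01]), np.float64(0.042798031982428375))
S (array([ 5.90681714e+02, -3.52831184e+02, -2.43304413e-01]), np.float64(0.07517093730756597))
(array([477.84468317, 359.31210041]), np.float64(0.10473906064054983))
 [479.5 356.6 250.1] open 85.3 F [-0.8 -0.  -0.8] t 52.2
```

View pics/w_mat.png

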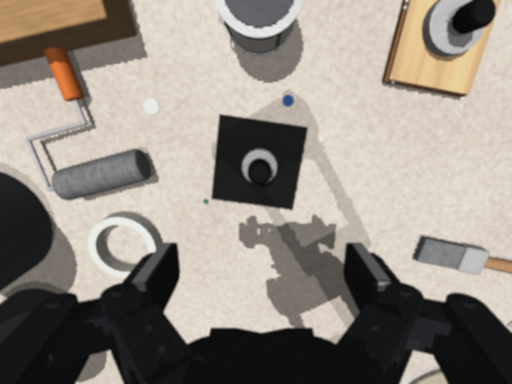

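The small weight stands on the mat at (168,260).

```bash
python3 - <<'E'
from m import *
pick("weight_small",(478.3,359),4)
assert robot.current_opening()>25
robot.line_to([478,0,H],R,300)
place("weight_small",(590.8,-352.3),20)
p=look(None,"w_s3"); o=fitweight("wrist","weight_small",[591,-352],20,p); print(o and (o.x,o.fun))
o=fitpanel("wrist","panel_small",[591,-352],"weight_small",p); print(o and (o.x,o.fun))
robot.line_to([480,150,H],R,300);robot.move_pose([138.8,558,H],R)
cv2.imwrite("pics/top1.png",snapshot("top"));p=camera_params("top")
for n,w,N in [("panel_large","weight_large",[449,-99]),("panel_medium","weight_medium",[648,134]),("panel_small","weight_small",[591,-352])]:
    o=fitpanel("top",n,N,w,p); print(n,o and o.x); o=fitweight("top",w,N,20,p); print(w,o and o.x)
st("")
E
```

```text
gripped [478.6 359.4  28.5] open 28.0 F [-0.9  1.   3.8] t 54.8
lifted weight_small [478.  358.8 249.2] open 28.1 F [-0.7 -0.3 -2.5] t 57.1
contact at 3.0
down [ 590.8 -352.3   46.9] open 27.8 F [-0.2  0.7 -0.7] t 63.2
clear [ 590.2 -351.8  248.6] open 85.5 F [-0.3 -0.6 -0.4] t 66.1
(array([ 591.36214018, -352.08152866]), np.float64(0.07974188765710821))
(array([ 5.92307560e+02, -3.51277493e+02, -2.41254193e-01]), np.float64(0.03457324472088463))Traceback (most recent call last):
  File "<stdin>", line 8, in <module>
rig.IKError: the arm cannot take that pose within its joint ranges
```

```bash
python3 - <<'E'
from m import *
robot.move_j([69.099,15.808,86.224,0,77.962,-6.933])
cv2.imwrite("pics/top1.png",snapshot("top"));p=camera_params("top")
for n,w,N in [("panel_large","weight_large",[449,-99]),("panel_medium","weight_medium",[648,134]),("panel_small","weight_small",[591,-352])]:
    o=fitpanel("top",n,N,w,p); print(n,o and o.x); o=fitweight("top",w,N,20,p); print(w,o and o.x)
st("")
E
```

```text
panel_large [ 4.48359484e+02 -9.86772955e+01  2.66725299e-01]
weight_large [450.57434082 -97.70092773]
panel_medium [ 6.45761786e+02  1.33524177e+02 -1.61891893e-01]
weight_medium [648.39050341 132.68416691]
panel_small [ 5.88587211e+02 -3.49701323e+02 -2.29606838e-01]
weight_small [ 590.7551212  -350.78009285]
 [138.9 558.  231.4] open 85.1 F [-0.6 -0.1  0.9] t 70.6
```

View pics/top1.png

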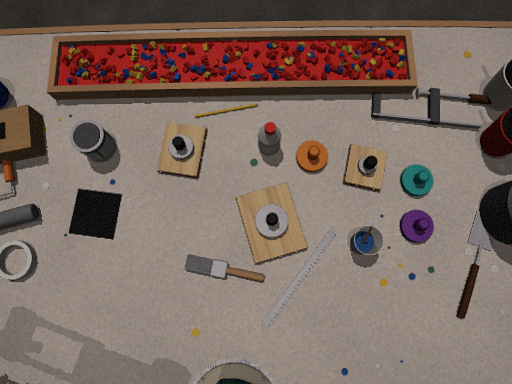

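All three weights are centred within about 3 mm: large at (220,272), medium at (147,181), small at (164,369). The tin, glue bottle and cup have not moved.

```bash
python3 -c "
from rig import order; print(order.finish_job())"
```

```text
the job is handed in; nothing more can be done
None
```

The job is handed in: each weight stands on the panel of its own size, within about 3 mm of centre by the last camera check, with the panels, tin, glue bottle and cup where they were; the hand-in gave no verdict.

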